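# Snap the mini pump into its spring-clip holder

### The job

Put the mini pump away in its holder: pick it up from the bench, lay it lengthwise over the two spring clips and press it straight down with care until its tapered ends have spread both clips and it has snapped in, home in its saddles, then let go. The holder's cradle is set to a different height each time, so feel for the clips and the seat and do not press harder than is needed. Leave the other things on the bench where they are.

Things in the scene. Friction and masses are not known exactly. Their poses are not given: they have to be found in the camera images.
- pump_mid (a point): Centre of the mini pump (on its axis), a straight aluminium barrel, 150 mm long, 26 mm diameter, lying loose, axis 14 mm above the bench. y axis along the pump. Black eight-sided rubber grip in its middle, 76 mm long, 28 mm across flats, two flats upright. Both ends alike: the last 8 mm taper from 26 to 6 mm diameter. About 0.15 kg.
- stand: Foot of the pump holder: dark steel plate 75 x 150 x 10 mm fixed to the bench, y axis along its length; origin at the centre of its underside. Two sleeves, up to 54 mm above the bench, clamp the posts of the cradle: an aluminium bar 26 x 184 mm straight above the plate and along it, with a black V saddle 50 mm either side of the middle and an upright spring clip at each end.
- home_low (a point): Point on the stand, 106 mm above the bench, straight above its origin: the centre of a pump that is fully home when the cradle is set lowest. The cradle is set anew each time, 0 to 48 mm higher; this is not measured. y axis along the holder. Below the home axis there is 37 mm of room for fingers down to the bar, between the saddles. Clip tops stand 22 mm above the home axis.
- clip_left (a joint): Outward turn of the bent steel spring leaf at the +y end, rad: 0 empty, about 0.17 as the pump passes, 0.04 with the pump home. Nose 8 mm diameter, 44 mm above the hinge. The pump first touches the clips about 24 mm above home; pressing both apart takes 10 to 15 N in all (up to 20 if 2 mm off lengthwise), most at 15 mm above home, then little.
- clip_right (a joint): The same for the spring leaf at the -y end. Once both snap over the tapered ends, in the last 6 mm, they draw the pump down with some 5 to 12 N onto the saddles, which are rigid: a push of 10 N there is plenty, over 25 N is too hard. The rubber grip needs a firm hold, or the pump rocks as one clip gives first.
- socket: Bystander: small steel splined socket, 25 mm diameter, 48 mm high, standing loose between pump and holder; origin at the centre of its underside.
- marker: Bystander: paint marker with a blue cap, 125 mm long, 16 mm thick, lying loose between pump and holder; origin at the centre of its underside.

How it is judged:
On the way:
1. the pump is lifted clear of the bench (height (world z) of pump_mid above 0.05 m), for 0.2 s.
At the end, for the whole second after the job is handed in: Pump at rest, released, snapped in: both clips sprung back (below 0.13 rad), at least one resting on its tapered end (over 0.02 rad); pump centre within 5 mm of the stand's centre seen from above, 102 to 158 mm above the bench; axis within 0.05 rad of the stand's y axis (both ends down) (value of joint each of clip_left, clip_right below 0.13 rad and value of joint any of clip_left, clip_right above 0.02 rad and z of pump_mid in the frame of stand between 0.102 and 0.158 m and horizontal distance between pump_mid and stand below 0.005 m and angle between the y axis of pump_mid and the y axis of stand, either way round below 0.05 rad and linear speed of pump below 0.01 m/s); the robot touches nothing.
It fails at once if the pump is pressed too hard into the cradle (its contacts there, clips included, add up to more than 50 N, which is some 25 N of push on the seated pump) (contact force between pump and cradle above 50 N).
It fails at once if the paint marker is moved by more than 20 mm (distance of marker from where it was at the start of the episode above 0.02 m).
It fails at once if the splined socket is moved by more than 20 mm (distance of socket from where it was at the start of the episode above 0.02 m).
It also fails if it takes over 70 s, if anything falls off the work surface, if the arm or the gripper's body presses on something with over 40 N, if the wrist force passes 120 N, or if a joint passes its speed limit or range.

### The arm

A 7-joint arm with a two-finger parallel gripper is mounted at the origin on a cart in front of the work surface, level with it; the furniture and walls round the work are solid. World frame = base frame: x ahead of the robot, y to its left, z up, the work surface at z = 0. Lengths are in m, angles in rad, forces in N, time in s.
With the tool pointing down it reaches from about 0.4 to 0.85 m from the base axis. Payload 10.4 kg.
Tool frame: the origin (TCP) lies at the centre of the arm's flange, where the gripper is bolted on; the fingertips stand 173 mm ahead of it and the grasp point (between the pads) lies 155 mm ahead of it; z points along the fingers, y is the line along which they close (so a half turn about z gives the same grasp; the last joint's range is limited). The gripper opens to 85 mm and grips with 20 to 120 N. Pads are 22 mm wide; open, the fingers measure 114 mm over their backs; the gripper's body (76 mm by 85 mm) begins 54 mm behind the grasp point. The pads swing forward as they close: fully open they stand 13 mm farther back than shut.
Start: joints at [-1.335, 0.332, -0.065, 1.46, 0.022, 1.35, -0.088], TCP at [0.16, 0.604, 0.405] pointing down, gripper open.
Joint ranges: [-2.6, 2.6], [-0.5, 2.12], [-1.47, 1.34], [0.16, 2.42], [-1.27, 4.41], [0.06, 2.06], [-2.6, 2.6]. Speed limits (rad/s): [2.22, 2.22, 2.79, 2.79, 3.14, 3.14, 3.14].

### API

Orientations are given as a 3x3 rotation matrix whose columns are the frame's x, y, z axes.
In Python, from workcell import * gives the robot as it stands.
- The arm moves only by the tool jog_arm, never from a script. Its argument "commands" is a list of rows, each an object with "translation": the shift along the tool's x, y, z in mm, a list of three; "turn": the turn about the tool's z in rad; "fingers": the closure in counts, from 0 (fully open) to 255 (shut). In form: [{"translation": [x, y, z], "turn": turn, "fingers": fingers}, ...]. A call has 1 to 5 rows; each row is the pose to reach, as a shift and turn from the pose commanded when the call began, along the tool's axes at that moment; what a row does not reach only later rows make up. A row lasts 1/12 s, in which the tool goes at most 41.7 mm and 7.16 degrees, less where a joint would pass 70% of its speed; a pose out of reach is approached as far as the arm can. A call with a gripper value outside its range is refused whole. The fingers move at their own pace and stop on an object; "squeeze" is the grip in N (left out, the last holds). Time passes only in rows, so rows that repeat a pose let the fingers close. It gives the time, the measured TCP pose, the force, the opening and the grip force at its end, in the units of the state.
- get_obs(): the state, without advancing time (a new reading comes with each control period).
- get_image(name): name is "scene" or "top" or "wrist"; returns (picture, depth): 384x512x3 uint8, red, green, blue; 384x512 float32, m along the optical axis (not along the pixel's ray), 0 where there is no reading.
- camera_params(name): a dict with "fov_y" (degrees; the focal length in pixels is half the picture's height over the tangent of half this angle, whatever the lens; pixels are square), "cx", "cy" (the principal point, pixels), "R" (3x3) and "t" (3): a world point X has camera coordinates R X + t; the wrist camera has in their place "tool_from_camera" (4x4, takes a point from camera to tool coordinates, whose origin is the TCP and whose axes are the flange's). Camera axes: x right, y down, z forward; pixel columns grow to the right and rows downward; lengths in m; the calibration is good to about 2 mm. A picture is of the moment at which its call begins: read the wrist's pose just before it. camera_params takes no time and is no camera call.
- close_job(): hands the job in; it is judged then, once.
Trained networks look in the newest picture that a camera, given by its name, has taken for a name from the list of things; names that differ only in an ending like _2 or _b are one class to them, and where a whole thing is asked for, a point or a joint stands for the part that bears it (a point fixed in the world has none). Each returns a list of dicts, best first, with "conf" (0 to 1); they miss things now and then, are a little off and sometimes report something else, mostly with a low value. They report only what shows in the picture. A call takes as long as a camera call.
- recognise(query, camera): "centre" ([x, y, z] in m, in the coordinates of the camera as it stood for that picture, good to about 4 mm: the middle of the surface that is visible of it).
- silhouettes(query, camera): "mask" (384x512 bool, what is visible of it).
- pinpoint(query, camera): "centre" ([x, y, z] in m, in the coordinates of the camera as it stood for that picture, good to about 4 mm: a listed point, or the origin of a listed thing).
The state is a dict: "time": time; "qpos": joint angles; "joint_vel": joint speeds; "tau": joint torques, N m; "ee_pos": TCP position; "ee_rot": TCP orientation; "wrist_force": force on the tool from outside, world axes, zero at the start; "torque": the same for the moment, N m; "gripper_width": finger opening in m; "grasp_force": force on a finger pad.
Only numpy, scipy, OpenCV 4.12 (cv2) and the standard library are available. Lean on these libraries where they do the work, as an engineer would, in place of code of your own. Each camera call takes 0.05 s, during which the arm holds its last target. There are 200 camera calls.

## Working session

There is one attempt and no reset: what is moved stays moved. The work goes in short steps, Python scripts to look and compute and a tool call to move; the robot and the scene stay as the last step left them, time stands still between calls to the robot, and variables do not carry over. Pictures are saved under pics/ and viewed, at most 10 in all, crops included, and the job is handed in when it is done.

Besides the shell and the picture viewer there is one more tool, called after "Request:" in YAML: its name, and indented under it one key for each argument. jog_arm: Moves the arm, as the interface text tells. Its arguments: {"type":"object","properties":{"commands":{"type":"array"},"squeeze":{"type":"number"}},"required":["commands"]}

```bash
mkdir -p pics; cat > h.py <<'E'
from workcell import *
import numpy as np, cv2
def cam(name,o=None):
    p=camera_params(name)
    if name=="wrist":
        T=np.array(p["tool_from_camera"]); o=o or get_obs()
        R=np.array(o["ee_rot"]); 
        return p,R@T[:3,:3],R@T[:3,3]+np.array(o["ee_pos"])
    R=np.array(p["R"]);return p,R.T,-R.T@np.array(p["t"])
def cloud(name,o=None):
    o=get_obs(); im,d=get_image(name); p,R,t=cam(name,o)
    f=im.shape[0]/2/np.tan(np.radians(p["fov_y"])/2)
    v,u=np.mgrid[:384,:512]
    P=np.stack([(u-p["cx"])/f*d,(v-p["cy"])/f*d,d],-1)
    return im,d,P@R.T+t,R,t
E
python3 - <<'E'
from h import *
o=get_obs();print(o["time"],o["ee_pos"],np.round(o["ee_rot"],3),o["wrist_force"])
ims=[]
for c in ["scene","top"]:
    im,d,W,R,t=cloud(c); ims.append(im)
    for q in ["pump_mid","stand","home_low","socket","marker"]:
        for k in pinpoint(q,c)[:2]: print(c,q,round(k["conf"],2),np.round(R@np.array(k["centre"])+t,3))
    for q in ["pump_mid","marker","stand"]:
        for k in silhouettes(q,c)[:1]:
            m=k["mask"]&(d>0); X=W[m]; c0=np.median(X,0); _,_,V=np.linalg.svd((X-X.mean(0))[:,:2],full_matrices=False)
            print(c,q,k["conf"],m.sum(),np.round(c0,3),V[0].round(3),X.min(0).round(3),X.max(0).round(3))
out=cv2.resize(np.vstack(ims)[:,:,::-1],(400,600))
cv2.imwrite("pics/a.png",cv2.cvtColor(cv2.resize(np.hstack(ims),(800,300)),cv2.COLOR_RGB2BGR))
E
```

```text
0.0 [0.15992894 0.60404577 0.40391558] [[-0.967  0.256 -0.   ]
 [ 0.256  0.967 -0.001]
 [-0.    -0.001 -1.   ]] [0.07121002 0.18470566 0.45317402]
scene pump_mid 0.85 [0.585 0.162 0.013]
scene stand 0.87 [ 0.524 -0.18   0.001]
scene socket 0.51 [ 0.594 -0.     0.002]
scene marker 0.6 [ 0.525 -0.184  0.   ]
scene marker 0.46 [ 0.48  -0.006 -0.003]
scene pump_mid 0.59 306 [0.579 0.155 0.02 ] [ 0.342 -0.94 ] [ 0.553  0.096 -0.001] [0.608 0.224 0.029]
scene marker 0.6 217 [ 0.477 -0.013  0.012] [ 0.114 -0.994] [ 0.464 -0.069 -0.005] [0.493 0.07  0.016]
top pump_mid 0.95 [0.582 0.166 0.011]
top home_low 0.58 [ 0.521 -0.182  0.001]
top home_low 0.56 [ 0.522 -0.184  0.106]
top socket 0.4 [ 0.598 -0.002  0.   ]
top marker 0.67 [ 0.481 -0.011  0.   ]
top pump_mid 0.65 699 [0.584 0.162 0.025] [ 0.326 -0.945] [ 0.553  0.093 -0.002] [0.624 0.238 0.033]
top marker 0.78 293 [0.479 0.004 0.015] [ 0.126 -0.992] [ 0.465 -0.065 -0.003] [0.494 0.058 0.021]
top stand 0.97 1000 [ 0.517 -0.187  0.01 ] [-0.445  0.895] [ 0.465 -0.263 -0.003] [ 0.587 -0.104  0.149]
```

View pics/a.png

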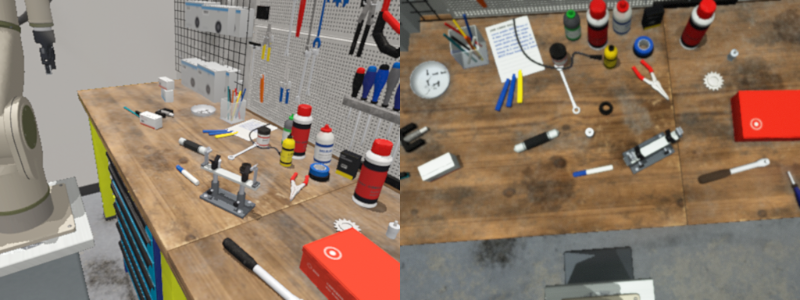

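Request:
jog_arm:
  commands:
    - {"translation": [-35, -21, 2], "turn": 0, "fingers": 0}
    - {"translation": [-70, -42, 4], "turn": 0, "fingers": 0}
    - {"translation": [-105, -63, 5], "turn": 0, "fingers": 0}
    - {"translation": [-140, -84, 6], "turn": 0, "fingers": 0}
    - {"translation": [-174, -106, 7], "turn": 0, "fingers": 0}
  squeeze: 60

```text
time: 1.32
ee_pos: [0.3022, 0.4556, 0.3978]
ee_rot: [[-0.967, 0.256, 0.0], [0.256, 0.967, 0.001], [-0.0, 0.001, -1.0]]
wrist_force: [1.1, 1.5, 0.1]
gripper_width: 0.0855
grasp_force: 0.0
```

Request:
jog_arm:
  commands:
    - {"translation": [-35, -21, 2], "turn": 0, "fingers": 0}
    - {"translation": [-70, -42, 4], "turn": 0, "fingers": 0}
    - {"translation": [-105, -63, 5], "turn": 0, "fingers": 0}
    - {"translation": [-140, -84, 6], "turn": 0, "fingers": 0}
    - {"translation": [-174, -106, 7], "turn": 0, "fingers": 0}

```text
time: 1.73
ee_pos: [0.4432, 0.3085, 0.391]
ee_rot: [[-0.967, 0.256, 0.001], [0.256, 0.967, 0.001], [-0.0, 0.001, -1.0]]
wrist_force: [1.0, 1.7, -0.5]
gripper_width: 0.0852
grasp_force: 0.0
```

Request:
jog_arm:
  commands:
    - {"translation": [-35, -21, 2], "turn": 0.12, "fingers": 0}
    - {"translation": [-70, -42, 4], "turn": 0.24, "fingers": 0}
    - {"translation": [-105, -63, 5], "turn": 0.36, "fingers": 0}
    - {"translation": [-140, -84, 6], "turn": 0.48, "fingers": 0}
    - {"translation": [-174, -106, 7], "turn": 0.6, "fingers": 0}

```text
time: 2.15
ee_pos: [0.5843, 0.1617, 0.3839]
ee_rot: [[-0.649, 0.761, 0.001], [0.761, 0.649, 0.0], [-0.0, 0.001, -1.0]]
wrist_force: [0.9, 0.5, -0.9]
gripper_width: 0.0853
grasp_force: 0.0
```

Request:
jog_arm:
  commands:
    - {"translation": [0, 0, 10], "turn": 0.12, "fingers": 0}
    - {"translation": [0, 0, 20], "turn": 0.24, "fingers": 0}
    - {"translation": [0, 0, 30], "turn": 0.37, "fingers": 0}
    - {"translation": [0, 0, 30], "turn": 0.37, "fingers": 0}
    - {"translation": [0, 0, 30], "turn": 0.37, "fingers": 0}

```text
time: 2.57
ee_pos: [0.583, 0.1634, 0.3535]
ee_rot: [[-0.339, 0.941, -0.001], [0.941, 0.339, -0.0], [-0.0, -0.001, -1.0]]
wrist_force: [1.1, -0.2, 0.9]
gripper_width: 0.0851
grasp_force: 0.0
```

```bash
cat > look.py <<'E'
from h import *
import sys
o=get_obs();p=np.array(o["ee_pos"]);Re=np.array(o["ee_rot"]);print(o["time"],p.round(4),Re.round(3).tolist(),np.round(o["qpos"],2))
im,d,W,R,t=cloud("wrist")
print("cam in tool",np.round(camera_params("wrist")["tool_from_camera"],3).tolist())
for q in sys.argv[2:]:
    for k in pinpoint(q,"wrist")[:2]: print(q,round(k["conf"],2),np.round(R@np.array(k["centre"])+t,4))
    for k in silhouettes(q,"wrist")[:1]:
        m=k["mask"]&(d>0); X=W[m]; _,_,V=np.linalg.svd((X-X.mean(0))[:,:2],full_matrices=False)
        a=V[0]; s=(X[:,:2]-X[:,:2].mean(0))@a; print(" sil",round(k["conf"],2),m.sum(),np.median(X,0).round(4),a.round(3),np.degrees(np.arctan2(a[1],a[0])).round(1),"len",np.ptp(s).round(3),"mid",(X[:,:2].mean(0)+a*(s.max()+s.min())/2).round(4),"zmax",np.percentile(X[:,2],98).round(4))
np.savez("last.npz",im=im,W=W)
cv2.imwrite("pics/"+sys.argv[1]+".png",im[:,:,::-1])
E
python3 look.py b pump_mid
```

```text
2.5667 [0.583  0.1634 0.3535] [[-0.339, 0.941, -0.001], [0.941, 0.339, -0.0], [-0.0, -0.001, -1.0]] [-0.7   0.33  0.44  1.61 -0.15  1.23  0.11]
cam in tool [[0.0, -0.956, -0.294, 0.075], [1.0, 0.001, -0.001, -0.0], [0.002, -0.294, 0.956, 0.032], [0.0, 0.0, 0.0, 1.0]]
pump_mid 0.71 [ 0.5994 -0.002  -0.002 ]
pump_mid 0.69 [0.5858 0.1627 0.0141]
 sil 0.79 3249 [0.5819 0.1725 0.0249] [ 0.335 -0.942] -70.4 len 0.153 mid [0.5856 0.162 ] zmax 0.0277
```

View pics/b.png

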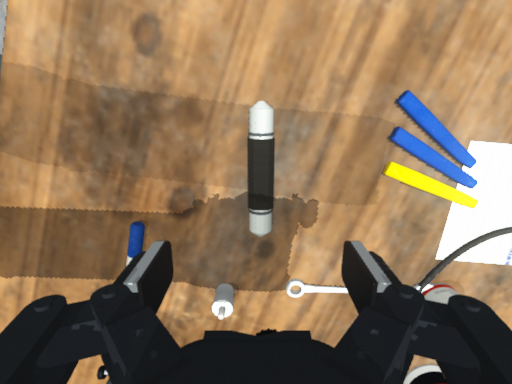

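Request:
jog_arm:
  commands:
    - {"translation": [-2, 2, 35], "turn": 0, "fingers": 0}
    - {"translation": [-2, 2, 70], "turn": 0, "fingers": 0}
    - {"translation": [-2, 2, 100], "turn": 0, "fingers": 0}
    - {"translation": [-2, 2, 130], "turn": 0, "fingers": 0}
    - {"translation": [-2, 2, 140], "turn": 0, "fingers": 0}

```text
time: 3.13
ee_pos: [0.5844, 0.1619, 0.2101]
ee_rot: [[-0.338, 0.941, -0.004], [0.941, 0.338, -0.001], [0.0, -0.005, -1.0]]
wrist_force: [-1.2, 0.5, -0.1]
gripper_width: 0.0851
grasp_force: 0.0
```

Request:
jog_arm:
  commands:
    - {"translation": [0, 0, 12], "turn": 0, "fingers": 0}
    - {"translation": [0, 0, 24], "turn": 0, "fingers": 0}
    - {"translation": [0, 0, 32], "turn": 0, "fingers": 0}
    - {"translation": [0, 0, 38], "turn": 0, "fingers": 0}
    - {"translation": [0, 0, 38], "turn": 0, "fingers": 0}

```text
time: 3.55
ee_pos: [0.5857, 0.1621, 0.1752]
ee_rot: [[-0.336, 0.942, -0.0], [0.942, 0.336, -0.0], [0.0, -0.0, -1.0]]
wrist_force: [-0.6, -0.1, 0.2]
gripper_width: 0.0852
grasp_force: 0.0
```

Request:
jog_arm:
  commands:
    - {"translation": [0, 0, 0], "turn": 0, "fingers": 100}
    - {"translation": [0, 0, 0], "turn": 0, "fingers": 150}
    - {"translation": [0, 0, 0], "turn": 0, "fingers": 255}
    - {"translation": [0, 0, 0], "turn": 0, "fingers": 255}
    - {"translation": [0, 0, 0], "turn": 0, "fingers": 255}
  squeeze: 100

```text
time: 3.97
ee_pos: [0.586, 0.1621, 0.1765]
ee_rot: [[-0.335, 0.942, 0.001], [0.942, 0.335, 0.001], [0.0, 0.001, -1.0]]
wrist_force: [-16.1, -3.8, 32.2]
gripper_width: 0.0263
grasp_force: 90.7
```

Request:
jog_arm:
  commands:
    - {"translation": [0, 0, 0], "turn": 0, "fingers": 255}
    - {"translation": [0, 0, 0], "turn": 0, "fingers": 255}
    - {"translation": [0, 0, 0], "turn": 0, "fingers": 255}
    - {"translation": [0, 0, 0], "turn": 0, "fingers": 255}
    - {"translation": [0, 0, 0], "turn": 0, "fingers": 255}

```text
time: 4.38
ee_pos: [0.5862, 0.1621, 0.1767]
ee_rot: [[-0.335, 0.942, 0.001], [0.942, 0.335, 0.001], [0.0, 0.001, -1.0]]
wrist_force: [-1.4, -0.4, 5.8]
gripper_width: 0.0261
grasp_force: 99.2
```

Request:
jog_arm:
  commands:
    - {"translation": [0, 0, -15], "turn": 0, "fingers": 255}
    - {"translation": [0, 0, -45], "turn": 0, "fingers": 255}
    - {"translation": [0, 0, -75], "turn": 0, "fingers": 255}
    - {"translation": [0, 0, -105], "turn": 0, "fingers": 255}
    - {"translation": [0, 0, -130], "turn": 0, "fingers": 255}

```text
time: 4.8
ee_pos: [0.5857, 0.1618, 0.3079]
ee_rot: [[-0.335, 0.942, 0.001], [0.942, 0.335, 0.0], [0.0, 0.001, -1.0]]
wrist_force: [2.0, 0.0, -2.0]
gripper_width: 0.0256
grasp_force: 98.7
```

Request:
jog_arm:
  commands:
    - {"translation": [0, 0, -30], "turn": 0, "fingers": 255}
    - {"translation": [0, 0, -60], "turn": 0, "fingers": 255}
    - {"translation": [0, 0, -90], "turn": 0, "fingers": 255}
    - {"translation": [0, 0, -105], "turn": 0, "fingers": 255}
    - {"translation": [0, 0, -115], "turn": 0, "fingers": 255}

```text
time: 5.22
ee_pos: [0.5859, 0.1618, 0.4232]
ee_rot: [[-0.335, 0.942, 0.003], [0.942, 0.335, 0.001], [0.0, 0.003, -1.0]]
wrist_force: [0.1, 0.7, -1.7]
gripper_width: 0.0256
grasp_force: 98.8
```

```bash
python3 - <<'E'
from h import *
im,d,W,R,t=cloud("top")
for q in ["home_low","stand"]:
    for k in pinpoint(q,"top")[:2]: print(q,round(k["conf"],2),np.round(R@np.array(k["centre"])+t,4))
S=np.array([.522,-.183])
near=(np.linalg.norm(W[...,:2]-S,axis=-1)<.14)&(d>0)
for lo,hi in [(.004,.016),(.05,.075),(.075,.2)]:
    X=W[near&(W[...,2]>lo)&(W[...,2]<hi)]
    (c,wh,a)=cv2.minAreaRect((X[:,:2]*1000).astype(np.float32)); _,_,V=np.linalg.svd((X-X.mean(0))[:,:2],full_matrices=False)
    print(lo,hi,len(X),np.round(c,1),np.round(wh,1),round(a,1),np.degrees(np.arctan2(V[0,1],V[0,0])).round(1),np.percentile(X[:,2],[5,50,95,100]).round(3))
E
```

```text
home_low 0.74 [ 0.5226 -0.1814  0.1089]
stand 0.88 [ 0.5203 -0.185   0.0024]
0.004 0.016 1152 [ 518.4 -193.4] [248.3 273.7] 68.1 -65.0 [0.004 0.01  0.014 0.016]
0.05 0.075 6 [ 515.3 -186.5] [ 1.2 94.6] 24.5 114.6 [0.051 0.053 0.054 0.054]
0.075 0.2 1101 [ 525.3 -181.9] [ 43. 182.] 24.5 114.4 [0.095 0.1   0.15  0.157]
```

Request:
jog_arm:
  commands:
    - {"translation": [-30, -7, 0], "turn": -0.02, "fingers": 255}
    - {"translation": [-60, -15, 0], "turn": -0.04, "fingers": 255}
    - {"translation": [-90, -23, 0], "turn": -0.06, "fingers": 255}
    - {"translation": [-120, -31, 0], "turn": -0.085, "fingers": 255}
    - {"translation": [-150, -38, 0], "turn": -0.085, "fingers": 255}

```text
time: 5.78
ee_pos: [0.5998, 0.0065, 0.4186]
ee_rot: [[-0.416, 0.91, -0.003], [0.91, 0.416, -0.0], [0.001, -0.003, -1.0]]
wrist_force: [-0.1, 0.1, -1.4]
gripper_width: 0.026
grasp_force: 98.7
```

Request:
jog_arm:
  commands:
    - {"translation": [-35, -6, 0], "turn": 0, "fingers": 255}
    - {"translation": [-70, -12, 0], "turn": 0, "fingers": 255}
    - {"translation": [-105, -18, 0], "turn": 0, "fingers": 255}
    - {"translation": [-130, -23, 0], "turn": 0, "fingers": 255}
    - {"translation": [-145, -26, 0], "turn": 0, "fingers": 255}

```text
time: 6.2
ee_pos: [0.6362, -0.1387, 0.4183]
ee_rot: [[-0.41, 0.912, -0.003], [0.912, 0.41, -0.001], [0.0, -0.004, -1.0]]
wrist_force: [-0.2, -0.6, -1.9]
gripper_width: 0.0256
grasp_force: 98.7
```

Request:
jog_arm:
  commands:
    - {"translation": [0, 0, 0], "turn": 0, "fingers": 255}
    - {"translation": [0, 0, 0], "turn": 0, "fingers": 255}

```text
time: 6.37
ee_pos: [0.6364, -0.1356, 0.4186]
ee_rot: [[-0.412, 0.911, -0.003], [0.911, 0.412, -0.0], [0.001, -0.003, -1.0]]
wrist_force: [0.1, 1.1, -1.6]
gripper_width: 0.0257
grasp_force: 98.7
```

```bash
python3 look.py c home_low pump_mid stand
```

```text
6.3667 [ 0.6364 -0.1356  0.4186] [[-0.412, 0.911, -0.003], [0.911, 0.412, -0.0], [0.001, -0.003, -1.0]] [-0.28  0.42  0.58  1.39 -0.23  1.4   0.72]
cam in tool [[0.0, -0.956, -0.294, 0.075], [1.0, 0.001, -0.001, -0.0], [0.002, -0.294, 0.956, 0.032], [0.0, 0.0, 0.0, 1.0]]
home_low 0.18 [ 0.6345 -0.133   0.2518]
 sil 0.79 4574 [ 0.5331 -0.1723  0.0089] [-0.427  0.904] 115.3 len 0.149 mid [ 0.5365 -0.177 ] zmax 0.0527
pump_mid 0.9 [ 0.6347 -0.1311  0.2532]
 sil 0.55 13013 [ 0.6242 -0.1107  0.2673] [ 0.413 -0.911] -65.6 len 0.133 mid [ 0.6307 -0.126 ] zmax 0.2695
stand 0.74 [ 0.5273 -0.1809 -0.0008]
stand 0.62 [ 0.4772 -0.0056 -0.0027]
 sil 0.56 4420 [ 0.5329 -0.1732  0.0089] [-0.43   0.903] 115.5 len 0.149 mid [ 0.5364 -0.1771] zmax 0.0527
```

View pics/c.png

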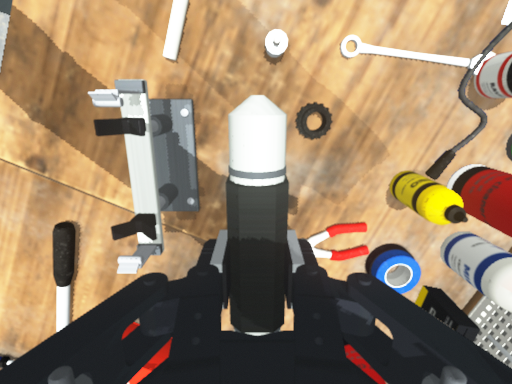

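```bash
python3 - <<'E'
from h import *
o=get_obs(); D=np.load("last.npz"); W=D["W"]; p=np.array(o["ee_pos"])
ang=np.radians(114.6); 
S=np.array([.523,-.182])
near=(np.linalg.norm(W[...,:2]-S,axis=-1)<.12)
m=near&(W[...,2]>.075)&(W[...,2]<.2)
X=W[m]; print(np.histogram(X[:,2],bins=np.arange(.075,.2,.005)))
z0=np.median(X[:,2]); B=X[abs(X[:,2]-z0)<.004]
_,_,V=np.linalg.svd((B-B.mean(0))[:,:2],full_matrices=False);a=V[0]*np.sign(V[0,1]);print("bar z",z0,"axis",np.degrees(np.arctan2(a[1],a[0])))
r=cv2.minAreaRect((B[:,:2]*1000).astype(np.float32));print("bar rect",r)
n=np.array([a[1],-a[0]])
def st(Y,s=""): 
    q=(Y[:,:2]-S); l=q@a; w=q@n; print(s,len(Y),"along",np.percentile(l,[1,50,99]).round(4),"across",np.percentile(w,[1,50,99]).round(4),"z",np.percentile(Y[:,2],[1,50,99]).round(4))
st(X,"all");st(B,"bar")
L=(X[:,:2]-S)@a
T=X[X[:,2]>z0+.012]; l=(T[:,:2]-S)@a
for lo,hi in [(-.12,-.075),(-.07,-.03),(.03,.07),(.075,.12)]:
    Y=T[(l>lo)&(l<hi)]; 
    if len(Y): st(Y,f"hi {lo}")
# plate
P=W[near&(abs(W[...,2]-.010)<.003)]
# pump in hand, tool frame
Re=np.array(o["ee_rot"]); Q=(W-p)@Re
k=(abs(Q[...,1])<.016)&(Q[...,2]>.14)&(Q[...,2]<.2)&(Q[...,0]>.012)&(Q[...,0]<.1)
Y=Q[k]; print("pump tool x",np.percentile(Y[:,0],[1,50,99,99.9,100]).round(4),"topz",np.percentile(Y[:,2],[1,5,20]).round(4),"y",np.percentile(Y[:,1],[0.5,50,99.5]).round(4))
for xx in (.02,.03,.04,.05,.06,.065):
    c=Y[abs(Y[:,0]-xx)<.003]; print(xx,c[:,1].min().round(4),c[:,1].max().round(4),np.percentile(c[:,2],3).round(4))
E
```

```text
(array([   0,    0,  101,  455, 2902,  439,   99,  129,  369,  372,  389,
        426,   17,  184,  436,  254,   47,    0,    0,    0,    0,    0,
          0,    0]), array([0.075, 0.08 , 0.085, 0.09 , 0.095, 0.1  , 0.105, 0.11 , 0.115,
       0.12 , 0.125, 0.13 , 0.135, 0.14 , 0.145, 0.15 , 0.155, 0.16 ,
       0.165, 0.17 , 0.175, 0.18 , 0.185, 0.19 , 0.195]))
bar z 0.09774193577860457 axis 114.44145428116214
bar rect ((524.2059936523438, -182.17709350585938), (26.645788192749023, 182.1890411376953), 24.425277709960938)
all 6619 along [-0.0849  0.0124  0.0883] across [-0.0175  0.0025  0.0208] z [0.0894 0.0977 0.1546]
bar 3424 along [-0.086   0.0113  0.0891] across [-0.0115  0.0027  0.0139] z [0.0942 0.0963 0.1016]
hi -0.12 312 along [-0.0815 -0.0792 -0.0751] across [-0.0082  0.003   0.0099] z [0.11   0.1448 0.1559]
hi -0.07 775 along [-0.0697 -0.0503 -0.0438] across [-0.0195 -0.003   0.0218] z [0.1108 0.126  0.1465]
hi 0.03 966 along [0.0421 0.0506 0.0698] across [-0.0191 -0.0031  0.0221] z [0.1142 0.128  0.1477]
hi 0.075 204 along [0.0751 0.0775 0.0794] across [-0.0078  0.0058  0.0103] z [0.11   0.1442 0.156 ]
pump tool x [0.0127 0.0436 0.0744 0.076  0.076 ] topz [0.1511 0.1515 0.1523] y [-0.0157 -0.0019  0.0115]
0.02 -0.0159 0.0116 0.1511
0.03 -0.016 0.0118 0.1511
0.04 -0.016 0.0119 0.1514
0.05 -0.0145 0.011 0.1527
0.06 -0.0146 0.0107 0.1526
0.065 -0.0145 0.011 0.1526
```

Request:
jog_arm:
  commands:
    - {"translation": [1, -30, 0], "turn": 0, "fingers": 255}
    - {"translation": [2, -60, 0], "turn": 0, "fingers": 255}
    - {"translation": [3, -90, 0], "turn": 0, "fingers": 255}
    - {"translation": [4, -110, 0], "turn": 0, "fingers": 255}
    - {"translation": [4, -120, 0], "turn": 0, "fingers": 255}

```text
time: 7.13
ee_pos: [0.5234, -0.1823, 0.4211]
ee_rot: [[-0.412, 0.911, 0.001], [0.911, 0.412, 0.001], [0.0, 0.001, -1.0]]
wrist_force: [-0.6, -0.5, -0.5]
gripper_width: 0.0259
grasp_force: 98.8
```

Request:
jog_arm:
  commands:
    - {"translation": [0, 0, 15], "turn": 0, "fingers": 255}
    - {"translation": [0, 0, 35], "turn": 0, "fingers": 255}
    - {"translation": [0, 0, 55], "turn": 0, "fingers": 255}
    - {"translation": [0, 0, 68], "turn": 0, "fingers": 255}
    - {"translation": [0, 0, 75], "turn": 0, "fingers": 255}

```text
time: 7.55
ee_pos: [0.5259, -0.18, 0.344]
ee_rot: [[-0.415, 0.91, -0.002], [0.91, 0.415, 0.001], [0.001, -0.001, -1.0]]
wrist_force: [-0.4, 0.5, -1.2]
gripper_width: 0.0259
grasp_force: 98.9
```

Request:
jog_arm:
  commands:
    - {"translation": [0, 0, 0], "turn": 0, "fingers": 255}
    - {"translation": [0, 0, 0], "turn": 0, "fingers": 255}

```text
time: 7.72
ee_pos: [0.5261, -0.1806, 0.3461]
ee_rot: [[-0.415, 0.91, 0.0], [0.91, 0.415, -0.0], [-0.0, 0.0, -1.0]]
wrist_force: [-0.0, -0.5, -2.2]
gripper_width: 0.026
grasp_force: 98.9
```

```bash
python3 look.py d pump_mid; python3 - <<'E'
from h import *
w=cv2.imread("pics/d.png"); i,d=get_image("scene"); j,d=get_image("top")
s=cv2.resize(i[150:290,210:370,::-1],None,fx=2.5,fy=2.5,interpolation=cv2.INTER_CUBIC)[:300,:400]
t=cv2.resize(j[120:240,270:380,::-1],(400,300),interpolation=cv2.INTER_CUBIC)
cv2.imwrite("pics/d2.png",np.vstack([np.hstack([s,t]),np.hstack([cv2.resize(w,(400,300)),0*t])]))
E
```

```text
7.7167 [ 0.5261 -0.1806  0.3461] [[-0.415, 0.91, 0.0], [0.91, 0.415, -0.0], [-0.0, 0.0, -1.0]] [-0.27  0.24  0.61  1.75 -0.15  1.19  0.8 ]
cam in tool [[0.0, -0.956, -0.294, 0.075], [1.0, 0.001, -0.001, -0.0], [0.002, -0.294, 0.956, 0.032], [0.0, 0.0, 0.0, 1.0]]
pump_mid 0.66 [ 0.5258 -0.1785  0.1827]
 sil 0.62 13112 [ 0.5144 -0.1557  0.1948] [ 0.414 -0.91 ] -65.5 len 0.29 mid [ 0.5535 -0.2425] zmax 0.1971
```

View pics/d2.png

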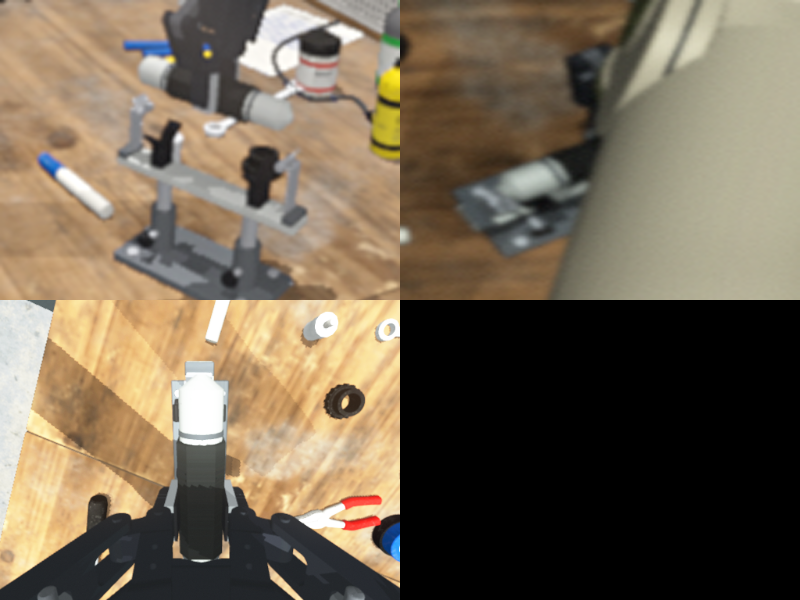

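Request:
jog_arm:
  commands:
    - {"translation": [0, 0, 5], "turn": 0, "fingers": 255}
    - {"translation": [0, 0, 10], "turn": 0, "fingers": 255}
    - {"translation": [0, 0, 14], "turn": 0, "fingers": 255}
    - {"translation": [0, 0, 16], "turn": 0, "fingers": 255}
    - {"translation": [0, 0, 16], "turn": 0, "fingers": 255}
  squeeze: 120

```text
time: 8.38
ee_pos: [0.5256, -0.1808, 0.3289]
ee_rot: [[-0.414, 0.91, -0.001], [0.91, 0.414, 0.0], [0.001, -0.001, -1.0]]
wrist_force: [0.4, -0.3, -1.3]
gripper_width: 0.0253
grasp_force: 122.2
```

Request:
jog_arm:
  commands:
    - {"translation": [0, 0, 1], "turn": 0, "fingers": 255}
    - {"translation": [0, 0, 2], "turn": 0, "fingers": 255}
    - {"translation": [0, 0, 3], "turn": 0, "fingers": 255}
    - {"translation": [0, 0, 4], "turn": 0, "fingers": 255}
    - {"translation": [0, 0, 4], "turn": 0, "fingers": 255}

```text
time: 8.8
ee_pos: [0.5257, -0.1809, 0.3255]
ee_rot: [[-0.414, 0.91, -0.0], [0.91, 0.414, 0.0], [0.0, -0.0, -1.0]]
wrist_force: [-0.5, 0.7, -1.3]
gripper_width: 0.0249
grasp_force: 122.2
```

Request:
jog_arm:
  commands:
    - {"translation": [0, 0, 1], "turn": 0, "fingers": 255}
    - {"translation": [0, 0, 2], "turn": 0, "fingers": 255}
    - {"translation": [0, 0, 3], "turn": 0, "fingers": 255}
    - {"translation": [0, 0, 4], "turn": 0, "fingers": 255}
    - {"translation": [0, 0, 4], "turn": 0, "fingers": 255}

```text
time: 9.22
ee_pos: [0.5259, -0.1811, 0.322]
ee_rot: [[-0.414, 0.91, 0.001], [0.91, 0.414, -0.0], [-0.0, 0.001, -1.0]]
wrist_force: [-0.0, -1.3, 4.3]
gripper_width: 0.0252
grasp_force: 123.2
```

Request:
jog_arm:
  commands:
    - {"translation": [0, 0, 1], "turn": 0, "fingers": 255}
    - {"translation": [0, 0, 2], "turn": 0, "fingers": 255}
    - {"translation": [0, 0, 3], "turn": 0, "fingers": 255}
    - {"translation": [0, 0, 3], "turn": 0, "fingers": 255}

```text
time: 9.55
ee_pos: [0.5261, -0.1812, 0.3192]
ee_rot: [[-0.414, 0.91, 0.002], [0.91, 0.414, -0.0], [-0.001, 0.001, -1.0]]
wrist_force: [2.0, -1.6, 4.5]
gripper_width: 0.0253
grasp_force: 123.4
```

Request:
jog_arm:
  commands:
    - {"translation": [0, 0, 1], "turn": 0, "fingers": 255}
    - {"translation": [0, 0, 2], "turn": 0, "fingers": 255}
    - {"translation": [0, 0, 3], "turn": 0, "fingers": 255}
    - {"translation": [0, 0, 3], "turn": 0, "fingers": 255}

```text
time: 9.88
ee_pos: [0.5263, -0.1814, 0.3171]
ee_rot: [[-0.414, 0.91, 0.003], [0.91, 0.414, -0.0], [-0.002, 0.003, -1.0]]
wrist_force: [0.7, -1.6, 10.7]
gripper_width: 0.0254
grasp_force: 124.4
```

Request:
jog_arm:
  commands:
    - {"translation": [0, 0, 1], "turn": 0, "fingers": 255}
    - {"translation": [0, 0, 2], "turn": 0, "fingers": 255}
    - {"translation": [0, 0, 3], "turn": 0, "fingers": 255}
    - {"translation": [0, 0, 3], "turn": 0, "fingers": 255}

```text
time: 10.22
ee_pos: [0.5268, -0.1815, 0.315]
ee_rot: [[-0.414, 0.91, 0.005], [0.91, 0.414, -0.0], [-0.002, 0.004, -1.0]]
wrist_force: [2.7, -1.1, 13.2]
gripper_width: 0.0256
grasp_force: 124.6
```

Request:
jog_arm:
  commands:
    - {"translation": [0, 0, 1], "turn": 0, "fingers": 255}
    - {"translation": [0, 0, 2], "turn": 0, "fingers": 255}
    - {"translation": [0, 0, 2], "turn": 0, "fingers": 255}

```text
time: 10.47
ee_pos: [0.5263, -0.1814, 0.3119]
ee_rot: [[-0.414, 0.91, 0.003], [0.91, 0.414, -0.001], [-0.002, 0.002, -1.0]]
wrist_force: [-0.7, -2.6, 18.5]
gripper_width: 0.0254
grasp_force: 125.4
```

```bash
python3 - <<'E'
from h import *
o=get_obs();print(o["torque"],o["wrist_force"])
i,d=get_image("scene")
cv2.imwrite("pics/e.png",cv2.resize(i[150:290,210:370,::-1],(640,560),interpolation=cv2.INTER_CUBIC))
E
```

```text
[-0.22774561  0.32460612 -0.14339633] [-0.66480441 -2.62868202 18.46940117]
```

View pics/e.png

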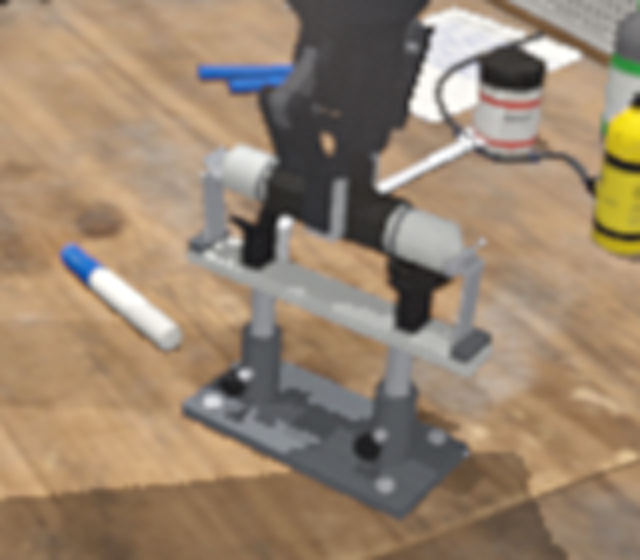

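Request:
jog_arm:
  commands:
    - {"translation": [0, 0, 1], "turn": 0, "fingers": 255}
    - {"translation": [0, 0, 1], "turn": 0, "fingers": 255}

```text
time: 10.68
ee_pos: [0.5259, -0.1811, 0.3098]
ee_rot: [[-0.414, 0.91, 0.001], [0.91, 0.414, -0.0], [-0.001, 0.001, -1.0]]
wrist_force: [1.3, -1.2, 1.1]
gripper_width: 0.0254
grasp_force: 123.0
```

Request:
jog_arm:
  commands:
    - {"translation": [0, 0, 1], "turn": 0, "fingers": 255}
    - {"translation": [0, 0, 1], "turn": 0, "fingers": 255}

```text
time: 10.85
ee_pos: [0.5258, -0.181, 0.3087]
ee_rot: [[-0.414, 0.91, 0.0], [0.91, 0.414, -0.0], [-0.0, 0.0, -1.0]]
wrist_force: [1.1, -2.4, 2.1]
gripper_width: 0.0256
grasp_force: 123.2
```

Request:
jog_arm:
  commands:
    - {"translation": [0, 0, 1], "turn": 0, "fingers": 255}
    - {"translation": [0, 0, 2], "turn": 0, "fingers": 255}
    - {"translation": [0, 0, 3], "turn": 0, "fingers": 255}
    - {"translation": [0, 0, 3], "turn": 0, "fingers": 255}

```text
time: 11.18
ee_pos: [0.5255, -0.1809, 0.3049]
ee_rot: [[-0.414, 0.91, -0.001], [0.91, 0.414, -0.0], [0.0, -0.001, -1.0]]
wrist_force: [2.1, -2.8, -4.3]
gripper_width: 0.0252
grasp_force: 122.3
```

Request:
jog_arm:
  commands:
    - {"translation": [0, 0, 1], "turn": 0, "fingers": 255}
    - {"translation": [0, 0, 2], "turn": 0, "fingers": 255}
    - {"translation": [0, 0, 3], "turn": 0, "fingers": 255}
    - {"translation": [0, 0, 3], "turn": 0, "fingers": 255}

```text
time: 11.52
ee_pos: [0.5256, -0.1808, 0.3021]
ee_rot: [[-0.414, 0.91, -0.001], [0.91, 0.414, -0.0], [0.0, -0.001, -1.0]]
wrist_force: [1.7, -2.3, -7.5]
gripper_width: 0.0255
grasp_force: 121.8
```

Request:
jog_arm:
  commands:
    - {"translation": [0, 0, 1], "turn": 0, "fingers": 255}
    - {"translation": [0, 0, 2], "turn": 0, "fingers": 255}
    - {"translation": [0, 0, 2], "turn": 0, "fingers": 255}

```text
time: 11.77
ee_pos: [0.5256, -0.1808, 0.3002]
ee_rot: [[-0.414, 0.91, -0.001], [0.91, 0.414, 0.0], [0.0, -0.0, -1.0]]
wrist_force: [4.1, -3.6, -8.4]
gripper_width: 0.0252
grasp_force: 121.9
```

Drawing down now; 1 mm at a time to the seat.

Request:
jog_arm:
  commands:
    - {"translation": [0, 0, 1], "turn": 0, "fingers": 255}
    - {"translation": [0, 0, 1], "turn": 0, "fingers": 255}
    - {"translation": [0, 0, 1], "turn": 0, "fingers": 255}

```text
time: 12.02
ee_pos: [0.5256, -0.1808, 0.2993]
ee_rot: [[-0.414, 0.91, -0.001], [0.91, 0.414, 0.0], [0.0, -0.0, -1.0]]
wrist_force: [2.2, -3.1, -6.7]
gripper_width: 0.0254
grasp_force: 121.9
```

Request:
jog_arm:
  commands:
    - {"translation": [0, 0, 1], "turn": 0, "fingers": 255}
    - {"translation": [0, 0, 1], "turn": 0, "fingers": 255}
    - {"translation": [0, 0, 1], "turn": 0, "fingers": 255}

```text
time: 12.27
ee_pos: [0.5257, -0.1809, 0.2986]
ee_rot: [[-0.414, 0.91, -0.0], [0.91, 0.414, 0.0], [0.0, -0.0, -1.0]]
wrist_force: [2.4, -4.6, -6.7]
gripper_width: 0.0256
grasp_force: 122.0
```

Request:
jog_arm:
  commands:
    - {"translation": [0, 0, 1], "turn": 0, "fingers": 255}
    - {"translation": [0, 0, 1], "turn": 0, "fingers": 255}
    - {"translation": [0, 0, 1], "turn": 0, "fingers": 255}

```text
time: 12.52
ee_pos: [0.5257, -0.181, 0.2981]
ee_rot: [[-0.414, 0.91, 0.0], [0.91, 0.414, 0.0], [0.0, 0.0, -1.0]]
wrist_force: [-1.5, -3.1, 3.0]
gripper_width: 0.0257
grasp_force: 123.1
```

Request:
jog_arm:
  commands:
    - {"translation": [0, 0, 0.5], "turn": 0, "fingers": 255}
    - {"translation": [0, 0, 0.5], "turn": 0, "fingers": 255}
    - {"translation": [0, 0, 0.5], "turn": 0, "fingers": 255}

```text
time: 12.77
ee_pos: [0.5257, -0.181, 0.298]
ee_rot: [[-0.414, 0.91, 0.0], [0.91, 0.414, 0.001], [0.0, 0.001, -1.0]]
wrist_force: [-4.4, -0.5, 9.0]
gripper_width: 0.0252
grasp_force: 124.1
```

```bash
python3 - <<'E'
from h import *
o=get_obs();print(o["torque"],o["wrist_force"])
i,d=get_image("scene")
cv2.imwrite("pics/f.png",cv2.resize(i[170:290,210:350,::-1],(700,600),interpolation=cv2.INTER_CUBIC))
E
```

```text
[-0.46325912  0.77058581  0.03584612] [-4.43627695 -0.46734336  8.99410917]
```

View pics/f.png

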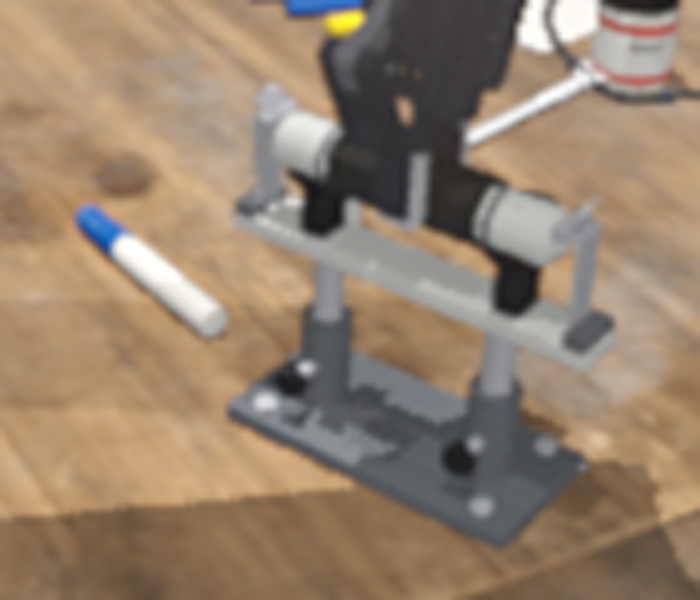

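Request:
jog_arm:
  commands:
    - {"translation": [0, 0, 0], "turn": 0, "fingers": 130}
    - {"translation": [0, 0, 0], "turn": 0, "fingers": 60}
    - {"translation": [0, 0, 0], "turn": 0, "fingers": 0}
    - {"translation": [0, 0, 0], "turn": 0, "fingers": 0}
    - {"translation": [0, 0, 0], "turn": 0, "fingers": 0}

```text
time: 13.23
ee_pos: [0.5258, -0.1806, 0.297]
ee_rot: [[-0.415, 0.91, -0.0], [0.91, 0.415, 0.0], [0.0, 0.0, -1.0]]
wrist_force: [-0.6, -0.3, -0.3]
gripper_width: 0.0836
grasp_force: 0.0
```

Request:
jog_arm:
  commands:
    - {"translation": [0, 0, 0], "turn": 0, "fingers": 0}
    - {"translation": [0, 0, -5], "turn": 0, "fingers": 0}
    - {"translation": [0, 0, -15], "turn": 0, "fingers": 0}
    - {"translation": [0, 0, -30], "turn": 0, "fingers": 0}
    - {"translation": [0, 0, -50], "turn": 0, "fingers": 0}

```text
time: 13.65
ee_pos: [0.5254, -0.1808, 0.3477]
ee_rot: [[-0.414, 0.91, -0.001], [0.91, 0.414, 0.0], [0.001, -0.001, -1.0]]
wrist_force: [-0.3, -0.2, 0.2]
gripper_width: 0.0853
grasp_force: 0.0
```

Request:
jog_arm:
  commands:
    - {"translation": [0, 0, -25], "turn": 0, "fingers": 0}
    - {"translation": [0, 0, -50], "turn": 0, "fingers": 0}
    - {"translation": [0, 0, -75], "turn": 0, "fingers": 0}
    - {"translation": [0, 0, -75], "turn": 0, "fingers": 0}
    - {"translation": [0, 0, -75], "turn": 0, "fingers": 0}

```text
time: 14.07
ee_pos: [0.5258, -0.1812, 0.4243]
ee_rot: [[-0.414, 0.91, 0.003], [0.91, 0.414, -0.0], [-0.002, 0.003, -1.0]]
wrist_force: [-0.5, -0.1, -0.7]
gripper_width: 0.0852
grasp_force: 0.0
```

```bash
python3 look.py g pump_mid; python3 - <<'E'
from h import *
i,d=get_image("scene")
s=cv2.resize(i[170:290,210:350,::-1],(400,343),interpolation=cv2.INTER_CUBIC)
w=cv2.resize(cv2.imread("pics/g.png"),(400,300)); w=np.vstack([w,np.zeros((43,400,3),np.uint8)])
cv2.imwrite("pics/g2.png",np.hstack([s,w]))
E
```

```text
14.0667 [ 0.5258 -0.1812  0.4243] [[-0.414, 0.91, 0.003], [0.91, 0.414, -0.0], [-0.002, 0.003, -1.0]] [-0.29  0.18  0.62  1.65 -0.11  1.35  0.77]
cam in tool [[0.0, -0.956, -0.294, 0.075], [1.0, 0.001, -0.001, -0.0], [0.002, -0.294, 0.956, 0.032], [0.0, 0.0, 0.0, 1.0]]
pump_mid 0.66 [ 0.5253 -0.1816  0.1328]
pump_mid 0.19 [ 0.5988 -0.0046 -0.0025]
 sil 0.89 4490 [ 0.5198 -0.1736  0.1453] [ 0.42  -0.908] -65.2 len 0.21 mid [ 0.5387 -0.2142] zmax 0.1482
```

View pics/g2.png

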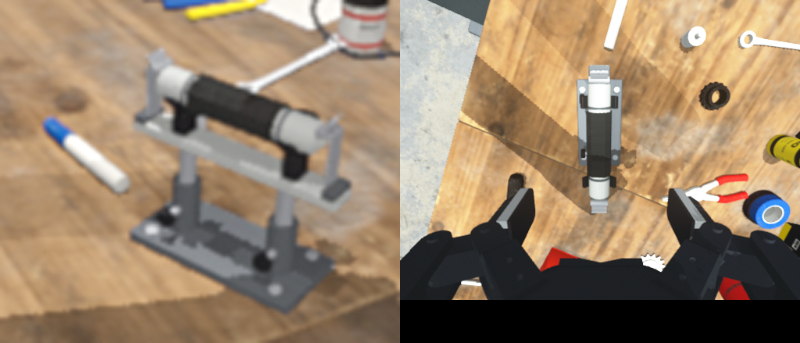

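The pump lies level in both saddles with both clips over its tapered ends (wrist view: pump column ~598, clips at rows ~72 and ~208). The marker and socket are undisturbed.

```bash
python3 -c "
from workcell import *
print(close_job())"
```

```text
the job is handed in; nothing more can be done
None
```

The pump is snapped into its holder and released, with both clips over its tapered ends and a final push of about 10 N on the saddles; the job is handed in, but the hand-in gave no verdict.

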